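# Index the rotary sleeve magazine and fill its open tube

## Task

Turn the crank of the rotary magazine until the mouth of its one open tube shows whole in the square window of the clear cover, and let go of the crank. Then load both plain steel sleeves through the window into that tube, one on top of the other, so that both drop fully home and the tube still shows whole in the window. Leave the other things on the bench where they are.

Things in the scene. Friction and masses are not known exactly. Their poses are not given: they have to be found in the camera images.
- window (a point): Centre of the square window (46 x 46 mm) in the clear plastic cover, at the cover's top face, 127 mm above the bench. A thin steel frame 6 mm wide, rising 1 mm above the cover, surrounds it. The cover (200 x 200 mm, 4 mm thick) is fixed on four corner posts over a 200 x 200 mm base plate and never moves; the magazine is bolted down at a place and yaw that vary. The cover's edges run parallel to, and square to, the horizontal line from axis to window.
- magazine: The whole rotary magazine; origin at the centre of the underside of its base plate, straight below the axis. Its -x axis points from the turning axis to the window.
- axis (a point): Point on the vertical turning axis of the carousel under the cover, at the cover's top face, 127 mm above the bench. The window centre lies 60 mm from it horizontally.
- tube_mouth (a point): Centre of the upper rim of the one open tube of the carousel, 121 mm above the bench (2 mm under the cover) and 60 mm from the axis. Upright steel tube, 36 mm outside and 31 mm inside diameter, 94 mm deep inside. The carousel's other three tubes, 90 degrees apart, are closed by flat white plastic caps. All are seen through the clear cover. It is fully in the window when its centre is under the window's centre within 5 mm.
- tube_floor (a point): Centre of the inner floor of the open tube, 27 mm above the bench, straight below the tube mouth; turns with it.
- crank_knob (a point): Point on the axis of the crank's upright black round knob, 15 mm below the knob's top. Knob 16 mm in diameter, 40 mm tall, from 137 to 177 mm above the bench, on a flat steel arm 18 mm wide that turns just above the cover (130 to 138 mm). It is 50 mm from the axis, exactly opposite the open tube, and turns rigidly with the carousel (the knob does not spin by itself).
- wheel (a joint): Angle of the carousel and crank, rad: zero (or any whole turn) with the open tube centred in the window, growing counter-clockwise seen from above. Turns endlessly either way; stays where it is left (friction, about 2.5 N at the knob), no detents. Starts between 0.9 and 5.4.
- sleeve_a_mid (a point): Centre (half-way up, on the axis) of a plain steel sleeve standing upright on the bench: 26 mm outside diameter, 16 mm bore, 45 mm tall, about 115 g. z is its own axis.
- sleeve_b_mid (a point): Centre of the second, identical sleeve. Either sleeve may be the lower one in the tube.
- collar: Bystander: squat dark steel collar, 48 mm diameter, 16 mm tall, lying on the bench; origin at the centre of its underside. Leave it.
- wrench: Bystander: steel wrench about 180 mm long lying on the bench. Leave it.
- screwdriver: Bystander: screwdriver about 200 mm long with black handle, lying on the bench. Leave it.
- jar: Bystander: glass jar with steel cap, 64 mm diameter, 80 mm tall; origin at the centre of its underside. Leave it.
Things that resemble listed ones, but are neither listed nor needed, are in the scene too. Leave any blue or yellow look-alike of the part that bears sleeve_b_mid alone.

How it is judged:
By the outcome, as a careful person would: the job done as asked, in the order asked, and still so for the second after the job is handed in, with the robot touching nothing.
It also fails if it takes over 72 s, if anything falls off the work surface, if the arm or the gripper's body presses on something with over 40 N, if the wrist force passes 120 N, or if a joint passes its speed limit or range.

## Robot

A 7-joint arm with a two-finger parallel gripper is mounted at the origin on the work surface. World frame = base frame: x ahead of the robot, y to its left, z up, the work surface at z = 0. Lengths are in m, angles in rad, forces in N, time in s.
With the tool pointing down it reaches from about 0.425 to 0.95 m from the base axis. Payload 4.7 kg.
Tool frame: the origin (TCP) lies between the finger pads; the fingertips stand 25 mm ahead of it and the grasp point (between the pads) lies 6 mm ahead of it; z points along the fingers, y is the line along which they close (so a half turn about z gives the same grasp; the last joint's range is limited). The gripper opens to 85 mm and grips with 20 to 120 N. Pads are 22 mm wide; open, the fingers measure 114 mm over their backs; the gripper's body (76 mm by 85 mm) begins 54 mm behind the grasp point. The pads swing forward as they close: fully open they stand 13 mm farther back than shut.
Start: joints at [-1.203, 0.469, -0.049, 1.532, 0.024, 1.141, -0.082], TCP at [0.261, 0.623, 0.256] pointing down, gripper open.
Joint ranges: [-2.59, 2.59], [-0.33, 1.99], [-1.39, 1.29], [0.1, 2.45], [-1.04, 4.18], [0.21, 1.99], [-2.66, 2.66]. Speed limits (rad/s): [2.57, 2.57, 3.14, 3.14, 3.14, 3.14, 3.14].

## Interface

Orientations are given as a 3x3 rotation matrix whose columns are the frame's x, y, z axes.
In Python, from rig import * gives the robot as it stands. Calls block until the motion is done:
- movep(position, orientation): joint-space move of the TCP to a pose.
- move_l(position, attitude=None, feed=0.15, until_force=None): straight line of the TCP; attitude=None keeps the orientation; feed is the mean speed in m/s. With until_force (N) it stops when the force on the tool has changed by that much, and returns True; else False.
- move_joints(angles): joint-space move.
- command_gripper(opening, newtons=None): finger opening in m; newtons is the grip in N (None keeps the last); returns when the fingers have stopped.
- sleep(seconds).
- inverse_kinematics(position, orientation): joint angles nearest the present ones, or None.
- sense(): the state.
- camera(name): name is "scene" or "top" or "wrist"; returns (picture, depth): 384x512x3 uint8, red, green, blue; 384x512 float32, m along the optical axis (not along the pixel's ray), 0 where there is no reading.
- camera_params(name): a dict with "K" (3x3 intrinsics, pixels), "position" and "rotation" of the camera in the world; the wrist camera has in their place "tool_from_camera" (4x4, takes a point from camera to tool coordinates, whose origin is the TCP and whose axes are the flange's). Camera axes: x right, y down, z forward; pixel columns grow to the right and rows downward; lengths in m; the calibration is good to about 2 mm. A picture is of the moment at which its call begins: read the wrist's pose just before it. camera_params takes no time and is no camera call.
A pose or a line that the arm cannot do raises Unreachable and nothing moves.
- finish_job(): hands the job in; it is judged then, once.
The state is a dict: "time_s": time; "joint_pos": joint angles; "qd": joint speeds; "joint_efforts": joint torques, N m; "position": TCP position; "tcp_rot": TCP orientation; "wrist_force": force on the tool from outside, world axes, zero at the start; "ft_torque": the same for the moment, N m; "finger_gap": finger opening in m; "gripper_force": force on a finger pad.
Only numpy, scipy, OpenCV 4.12 (cv2) and the standard library are available. Lean on these libraries where they do the work, as an engineer would, in place of code of your own. Each camera call takes 0.05 s, during which the arm holds its last target. There are 200 camera calls.

## Working session

There is one attempt and no reset: what is moved stays moved. The work goes in short steps, each a Python script; the robot and the scene stay as the last script left them, time stands still between calls to the robot, and variables do not carry over. Pictures are saved under pics/ and viewed, at most 10 in all, crops included, and the job is handed in when it is done.

```bash
mkdir -p pics; ls; python3 - <<'E'
from rig import *
import cv2,numpy as np
for n in("top","scene"):
    p,d=camera(n); cv2.imwrite(f"pics/{n}0.png",cv2.resize(p[:,:,::-1],(800,600),interpolation=cv2.INTER_CUBIC)); np.savez(f"{n}0.npz",p=p,d=d)
    c=camera_params(n); print(n,c)
print(camera_params("wrist")); print(sense())
E
```

```text
pics
top {'K': array([[476.75086393,   0.        , 243.38778696],
       [  0.        , 476.75086393, 189.85730727],
       [  0.        ,   0.        ,   1.        ]]), 'position': array([ 0.42207286, -0.09030516,  1.70198946]), 'rotation': array([[ 0.02699423, -0.99204035,  0.1229929 ],
       [-0.99961297, -0.02761622, -0.00335479],
       [ 0.00672468, -0.12285474, -0.99240188]])}
scene {'K': array([[462.84279999,   0.        , 252.38488605],
       [  0.        , 462.84279999, 188.62047712],
       [  0.        ,   0.        ,   1.        ]]), 'position': array([1.07984036, 0.59324043, 1.17355567]), 'rotation': array([[-0.82539155,  0.44940496, -0.34170745],
       [ 0.56449739,  0.64789457, -0.51144434],
       [-0.00845522, -0.6150348 , -0.78845463]])}
{'K': array([[322.28313651,   0.        , 257.31598033],
       [  0.        , 322.28313651, 185.94787789],
       [  0.        ,   0.        ,   1.        ]]), 'tool_from_camera': array([[ 4.36448579e-04, -9.65504095e-01, -2.60387505e-01,
         6.48876857e-02],
       [ 9.99999310e-01,  1.37423003e-04,  1.16659133e-03,
     
[... 324 characters left out ...]
6]), 'qd': array([-0.00032776, -0.00211814, -0.00108055, -0.00330401,  0.00132098,
        0.00299569, -0.0002738 ]), 'joint_efforts': array([ 9.23620682e-04, -5.11514962e+01, -4.69855685e-02, -2.38389820e+01,
        1.06224488e-02,  4.42423392e-03,  9.48510007e-06]), 'position': array([0.26064378, 0.62215032, 0.25537927]), 'tcp_rot': array([[-9.22327607e-01,  3.86408310e-01, -6.35263083e-04],
       [ 3.86408832e-01,  9.22326305e-01, -1.54960048e-03],
       [-1.28586505e-05, -1.67471057e-03, -9.99998598e-01]]), 'wrist_force': array([-0.54763985,  0.48590586, -0.57736825]), 'ft_torque': array([ 0.04621174, -0.03492476,  0.01302312]), 'gripper_force': 0.0, 'finger_gap': 0.08521112046272768}
```

View pics/top0.png

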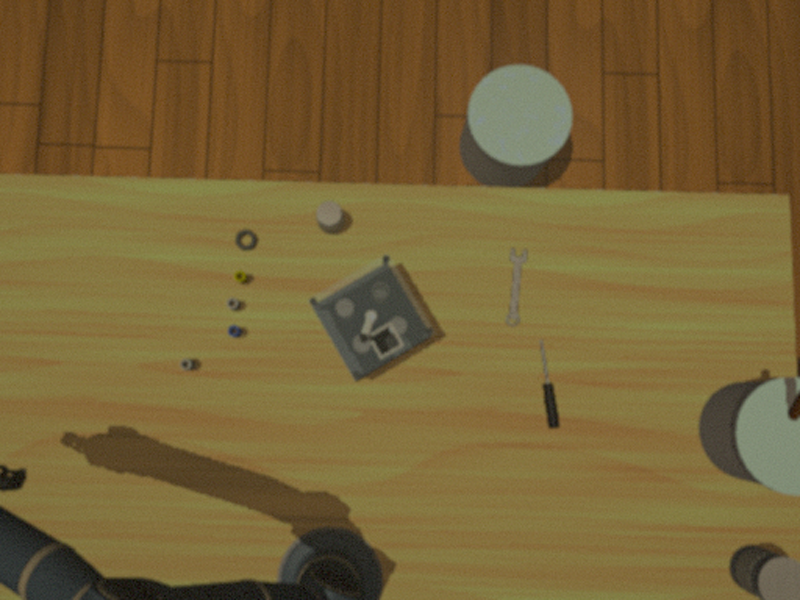

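View pics/scene0.png

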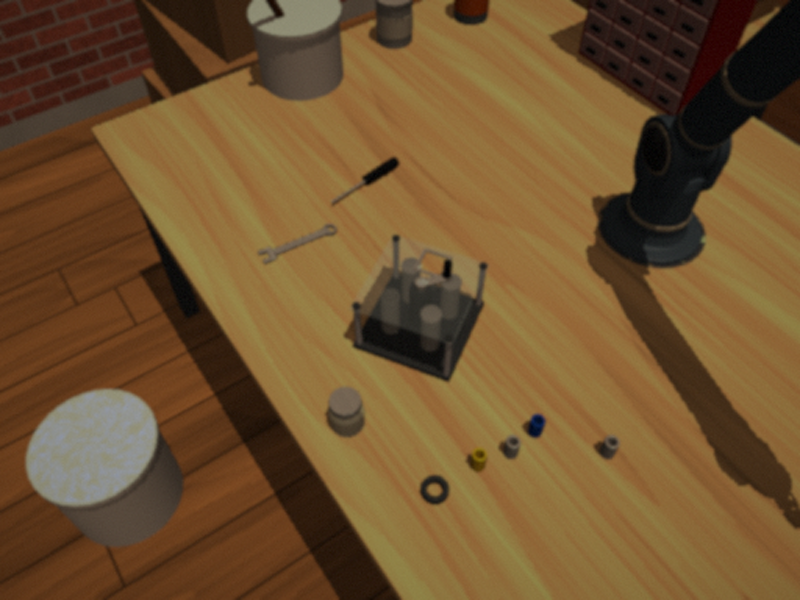

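```bash
cat > h.py <<'E'
import numpy as np, cv2
from rig import *
def pose(n,s=None):
    c=camera_params(n)
    if n!="wrist": return c["K"],c["rotation"],c["position"]
    s=s or sense(); T=c["tool_from_camera"]
    return c["K"],s["tcp_rot"]@T[:3,:3],s["tcp_rot"]@T[:3,3]+s["position"]
def ray(P,uv,z):
    K,R,t=P; d=R@np.linalg.inv(K)@np.array([uv[0],uv[1],1.]); return t+d*(z-t[2])/d[2]
def proj(P,X):
    K,R,t=P; q=K@(R.T@(np.asarray(X)-t)); return q[:2]/q[2]
def down(yaw):  # tool y (closing line) along world direction yaw; z down
    y=np.array([np.cos(yaw),np.sin(yaw),0]); z=np.array([0,0,-1.]); return np.column_stack([np.cross(y,z),y,z])
def shot(name):
    s=sense(); p,d=camera("wrist"); np.savez(name+".npz",p=p,d=d,pos=s["position"],rot=s["tcp_rot"])
    cv2.imwrite(f"pics/{name}.png",cv2.resize(p[:,:,::-1],(800,600),interpolation=cv2.INTER_CUBIC)); return p,d,pose("wrist",s)
def load(name):
    f=np.load(name+".npz"); return f["p"],f["d"],pose("wrist",dict(position=f["pos"],tcp_rot=f["rot"]))
E
python3 - <<'E'
from h import *
P=pose("top");S=pose("scene")
k=1/1.5625
for n,a,b,z in[("s1",(235,304),(512,440),.045),("s2",(188,364),(611,441),.045),("blue",(235,330),(538,418),.045),("yel",(242,277),(479,452),.045),("window",(386,341),None,.128),("knob",(362,337),(447,262),.177),("jar",(329,214),(344,398),.08),("collar",(246,240),(434,488),.016)]:
    print(n,ray(P,np.array(a)*k,z).round(3), b and ray(S,np.array(b)*k,z).round(3))
for c in [(387,262),(313,302),(360,378),(440,335)]: print(ray(P,np.array(c)*k,.127).round(3))
E
```

```text
s1 [0.602 0.228 0.045] [0.603 0.236 0.045]
s2 [0.465 0.325 0.045] [0.466 0.333 0.045]
blue [0.544 0.225 0.045] [0.539 0.229 0.045]
yel [0.663 0.216 0.045] [0.664 0.221 0.045]
window [ 0.523 -0.11   0.128] None
knob [ 0.527 -0.06   0.177] [ 0.527 -0.061  0.177]
jar [0.805 0.023 0.08 ] [0.805 0.021 0.08 ]
collar [0.754 0.216 0.016] [0.756 0.22  0.016]
[ 0.692 -0.108  0.127]
[0.602 0.047 0.127]
[ 0.444 -0.058  0.127]
[ 0.539 -0.224  0.127]
```

```bash
python3 - <<'E'
from h import *
movep([.54,.28,.26],down(np.pi/2)); p,d,P=shot("w1")
for n,X in dict(s1=(.602,.232,.045),s2=(.465,.329,.045),blue=(.544,.226,.045),yel=(.663,.218,.045)).items(): print(n,(proj(P,X)*1.5625).round())
movep([.56,-.08,.36],down(np.pi/4)); p,d,P=shot("w2"); s=sense();print(s["time_s"],s["joint_pos"].round(2))
E
```

```text
s1 [331. 343.]
s2 [478. 140.]
blue [320. 262.]
yel [315. 421.]
3.225 [-0.2   0.21  0.32  1.67 -0.07  1.27  0.92]
```

View pics/w1.png

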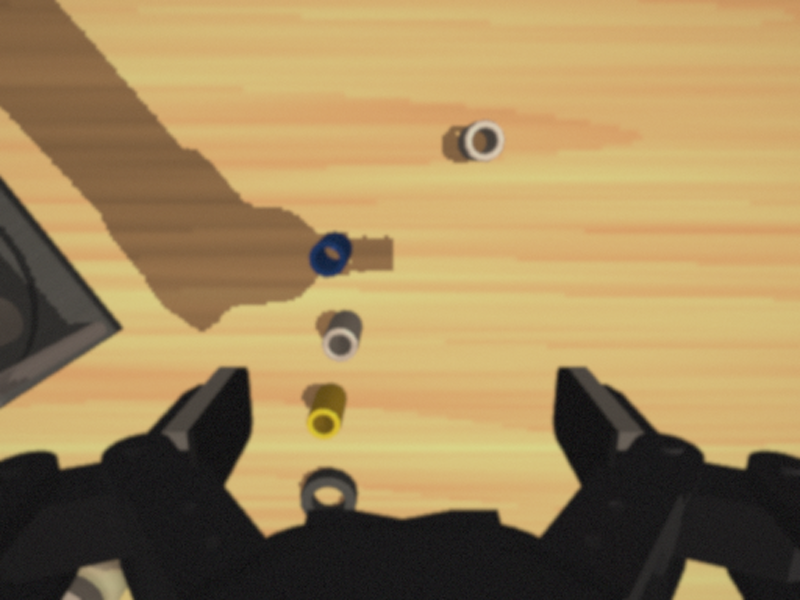

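View pics/w2.png

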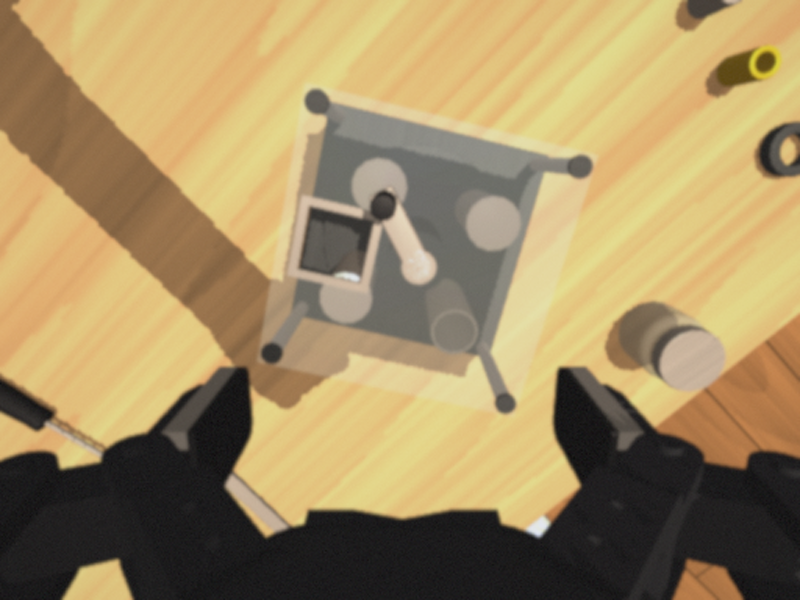

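```bash
python3 - <<'E'
from h import *
k=1/1.5625
p,d,P=load("w2")
r=lambda u,z: ray(P,np.array(u)*k,z)
A=[r(u,.128) for u in[(302,197),(382,216),(368,292),(289,275)]]
print("win outer",np.round(A,4),np.mean(A,0).round(4),[np.linalg.norm(A[i]-A[i-1]).round(4) for i in range(4)])
C=[r(u,.127) for u in[(311,87),(592,158),(260,366)]]
print("cover",np.round(C,4),"ctr",((C[1]+C[2])/2).round(4),np.linalg.norm(C[0]-C[1]),np.linalg.norm(C[0]-C[2]))
print("pivot",r((419,268),.138),"knob",r((384,204),.177),"tube",r((455,330),.121))
# sleeves
p,d,P=load("w1"); hsv=cv2.cvtColor(p,cv2.COLOR_RGB2HSV)
for n,u in dict(s1=(340,343),s2=(484,141)).items():
    u=np.array(u)*k; x,y=u.astype(int); w=24
    c=hsv[y-w:y+w,x-w:x+w]; m=((c[...,1]<60)).astype(np.uint8)
    cs,_=cv2.findContours(m,cv2.RETR_EXTERNAL,cv2.CHAIN_APPROX_NONE)
    g=max(cs,key=cv2.contourArea); print(n,cv2.boundingRect(g), cv2.contourArea(g), x-w,y-w)
    print("rim guess",ray(P,u,.045))
    dd=d[y-14:y+14,x-14:x+14]; zz=[]
    K,R,t=P; v,uu=np.mgrid[y-16:y+16,x-16:x+16]; D=d[v,uu]
    X=(np.stack([(uu-K[0,2])/K[0,0],(v-K[1,2])/K[1,1],np.ones_like(D)],-1)*D[...,None])@R.T+t
    q=X[(X[...,2]>.038)&(X[...,2]<.06)]; 
    if len(q): print(len(q),q.mean(0),q.min(0),q.max(0), cv2.minEnclosingCircle(q[:,:2].astype(np.float32)))
E
cd pics; python3 -c "
import cv2
a=cv2.imread('w1.png')[80:480,240:560];b=cv2.imread('w2.png')[80:420,240:600]
cv2.imwrite('c1.png',cv2.resize(a,(640,800))[0:600]);
import numpy as np
cv2.imwrite('c2.png',cv2.resize(b,None,fx=1.7,fy=1.7,interpolation=2))"
```

```text
win outer [[ 0.4859 -0.0993  0.128 ]
 [ 0.5334 -0.0697  0.128 ]
 [ 0.5645 -0.1154  0.128 ]
 [ 0.5162 -0.1463  0.128 ]] [ 0.525  -0.1077  0.128 ] [np.float64(0.0559), np.float64(0.0559), np.float64(0.0553), np.float64(0.0573)]
cover [[ 0.4426 -0.0433  0.127 ]
 [ 0.6055  0.0579  0.127 ]
 [ 0.5478 -0.2141  0.127 ]] ctr [ 0.5766 -0.0781  0.127 ] 0.19175578424937428 0.20060932353905225
pivot [ 0.57579639 -0.07586815  0.138     ] knob [ 0.52662216 -0.05855144  0.177     ] tube [ 0.6317111  -0.09202491  0.121     ]
s1 (14, 5, 23, 30) 463.0 193 195
rim guess [0.6020045  0.23878631 0.045     ]
302 [0.6021217  0.23855985 0.04331773] [0.59007174 0.22554656 0.03807864] [0.61513547 0.25082053 0.04600218] ((0.6028343439102173, 0.23825648427009583), 0.012962400913238525)
s2 (9, 12, 28, 24) 485.0 285 66
rim guess [0.46572463 0.33383269 0.045     ]
362 [0.46469318 0.33380708 0.04383859] [0.45226269 0.32132528 0.03830974] [0.47700511 0.34669975 0.04618025] ((0.46496015787124634, 0.3340137302875519), 0.012997757643461227)
```

View pics/c1.png

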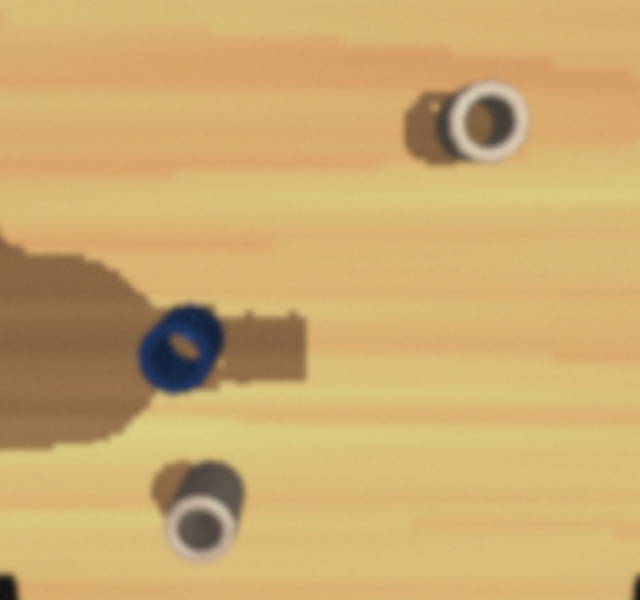

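The steel sleeves are at crop (488,121) and (201,527). The look-alikes are blue at (181,348), plus yellow and the dark collar further down. Both steel rims measure 26 mm across at z≈0.045, so they are the right parts. In w2 the window is at (336,246), the knob at (384,204), and the open tube under the cover at (455,330). Next I turn the crank clockwise by about 128°.

```bash
cat >> h.py <<'E'
AX=np.array([.576,-.077]); WA=np.radians(211.5)
def kn(a,r=.05): return AX+r*np.array([np.cos(a),np.sin(a)])
def turn(a0,a1,z=.171,r=.05):
    n=int(np.ceil(abs(a1-a0)/.22))
    for a in np.linspace(a0,a1,n+1)[1:]: move_l([*kn(a,r),z],down(a-np.pi/2),feed=.08)
E
python3 - <<'E'
from h import *
a0=np.radians(159.5); a1=WA-np.pi
for a in np.linspace(a0,a1,7): 
    q=inverse_kinematics([*kn(a),.171],down(a-np.pi/2)); print(None if q is None else np.round(q,2))
command_gripper(.055)
movep([*kn(a0),.25],down(a0-np.pi/2)); move_l([*kn(a0),.171],feed=.12)
command_gripper(.0,25); s=sense(); print(s["finger_gap"],s["wrist_force"],s["time_s"])
turn(a0,a1); s=sense(); print(s["finger_gap"],s["wrist_force"],s["time_s"],s["position"])
command_gripper(.045); print(sense()["wrist_force"])
move_l([*kn(a1),.25]); 
movep([.545,-.10,.30],down(np.pi/4)); shot("w3"); print(sense()["time_s"])
E
```

```text
[-0.16  0.34  0.23  1.97 -0.1   0.84  1.35]
[-0.21  0.35  0.27  1.96 -0.12  0.85  0.96]
[-0.26  0.37  0.3   1.93 -0.14  0.86  0.59]
[-0.29  0.4   0.34  1.89 -0.17  0.88  0.23]
[-0.33  0.44  0.41  1.85 -0.22  0.9  -0.1 ]
[-0.36  0.47  0.48  1.81 -0.27  0.92 -0.41]
[-0.38  0.51  0.55  1.78 -0.32  0.94 -0.72]
0.015088754895161679 [-2.49308885 -0.24478742  6.27497699] 5.4083
0.014920923567741726 [-6.73186475 -4.76055486  8.56444427] 9.2583 [ 0.61681685 -0.05353381  0.17171824]
[-0.14101093  0.20262916 -0.34294352]
11.8583
```

View pics/w3.png

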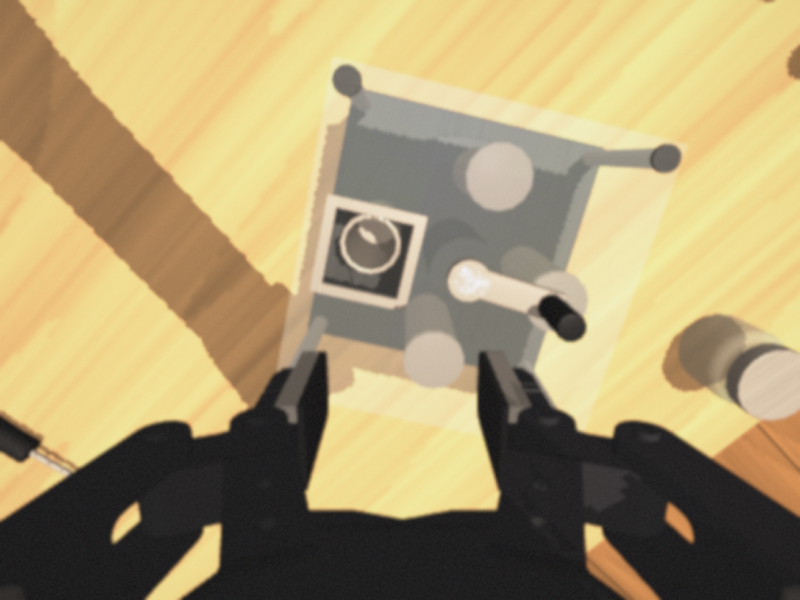

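The open tube's rim, centred at (370,244), now shows inside the window, whose inner corners are about (337,207), (416,224), (405,298) and (325,283). I'll measure the offset between them.

```bash
python3 - <<'E'
from h import *
k=1/1.5625
p,d,P=load("w3"); hsv=cv2.cvtColor(p,cv2.COLOR_RGB2HSV).astype(int)
# frame outer contour: light, low saturation in ROI
x0,y0=195,118; roi=p[y0:202,x0:282].astype(np.uint8); 
m=(roi.min(2)>150).astype(np.uint8)
cs,h=cv2.findContours(m,cv2.RETR_CCOMP,cv2.CHAIN_APPROX_NONE)
for i,c in enumerate(cs):
    if cv2.contourArea(c)<150: continue
    R=cv2.minAreaRect(c); ce=np.array(R[0])+[x0,y0]; box=cv2.boxPoints(R)+[x0,y0]
    print(h[0][i],cv2.contourArea(c),ce*1.5625,np.round(R[1],1),[ray(P,ce,z)[:2].round(4) for z in(.128,.121)])
    B=[ray(P,b,.128)[:2] for b in box]; print("  ",[round(np.linalg.norm(B[j]-B[j-1])*1e3,1) for j in range(4)],np.degrees(np.arctan2(*(B[1]-B[0])[::-1])).round(1),np.mean(B,0).round(4))
hand=[ray(P,np.array(u)*k,.128)[:2] for u in[(337,207),(416,224),(405,298),(325,283)]]
print("hand inner",np.mean(hand,0)); print("tube hand",ray(P,np.array((370,244))*k,.121)); print("knob top",ray(P,np.array((570,325))*k,.177)); print("pivot",ray(P,np.array((468,281))*k,.138))
E
```

```text
[ 4  0  2 -1] 3963.5 [366.27082825 252.06998587] [66.7 63.3] [array([ 0.523 , -0.1069]), array([ 0.5236, -0.1082])]
   [np.float64(61.9), np.float64(58.3), np.float64(58.9), np.float64(58.9)] 120.3 [ 0.5236 -0.1074]
[ 3 -1 -1  1] 896.5 [369.92188096 243.359375  ] [34.6 32.5] [array([ 0.521 , -0.1017]), array([ 0.5215, -0.1029])]
   [np.float64(31.5), np.float64(29.5), np.float64(30.9), np.float64(30.1)] 89.3 [ 0.5211 -0.1018]
[-1  2 -1  1] 1546.0 [366.61303043 253.07257771] [53.4 52.1] [array([ 0.5236, -0.1072]), array([ 0.5242, -0.1085])]
   [np.float64(49.4), np.float64(48.0), np.float64(47.4), np.float64(48.4)] 120.7 [ 0.5239 -0.1075]
hand inner [ 0.52557475 -0.10573651]
tube hand [ 0.52178525 -0.10310667  0.121     ]
knob top [ 0.61701841 -0.05235517  0.177     ]
pivot [ 0.57478081 -0.07611147  0.138     ]
```

The tube sits 5 mm tangentially short of the window centre, so it needs about +4.7° more. I'll regrip and trim it against the sensed TCP.

```bash
cat >> h.py <<'E'
AX=np.array([.5752,-.0767]); WIN=np.array([.5238,-.1073])
E
python3 - <<'E'
from h import *
ang=lambda: np.arctan2(*(sense()["position"][:2]-AX)[::-1])
p=np.array([.6168,-.0530]); a=np.arctan2(*(p-AX)[::-1]); r=np.linalg.norm(p-AX)
movep([*p,.25],down(a-np.pi/2)); move_l([*p,.171],feed=.12); command_gripper(0,25)
b0=ang(); c=b0; goal=b0+np.radians(4.7); print(np.degrees([a,b0]),r)
for i in range(4):
    c+=goal-ang(); 
    move_l([*kn2(c),.171] if 0 else [*(AX+r*np.array([np.cos(c),np.sin(c)])),.171],down(c-np.pi/2),feed=.03); sleep(.15)
    print(np.degrees(ang()-b0),sense()["wrist_force"].round(1))
    if abs(goal-ang())<.004: break
command_gripper(.045); q=sense()["position"]; move_l([q[0],q[1],.25])
movep([.53,-.09,.30],down(np.pi/4)); p,d,P=shot("w4")
c=proj(P,[*WIN,.128]); x0,y0=(c-45).astype(int); m=(p[y0:y0+90,x0:x0+90].min(2)>150).astype(np.uint8)
cs,h=cv2.findContours(m,cv2.RETR_CCOMP,cv2.CHAIN_APPROX_NONE)
for i,g in enumerate(cs):
    if cv2.contourArea(g)<150: continue
    R=cv2.minAreaRect(g); ce=np.array(R[0])+[x0,y0]; print(h[0][i],cv2.contourArea(g),R[1],[ray(P,ce,z)[:2].round(4) for z in(.128,.121)])
print(sense()["time_s"])
E
```

```text
[29.67066401 29.22940399] 0.04787744771810625
4.49985178585347 [-2.   0.9  5.8]
[ 2 -1  1 -1] 990.5 (35.0, 36.0) [array([ 0.5221, -0.1055]), array([ 0.5231, -0.107 ])]
[-1 -1 -1  0] 811.5 (33.0, 32.0) [array([ 0.5228, -0.1055]), array([ 0.5237, -0.107 ])]
[ 3  0 -1 -1] 862.5 (65.07300567626953, 51.17655563354492) [array([ 0.5206, -0.102 ]), array([ 0.5215, -0.1034])]
17.55
```

View pics/w4.png

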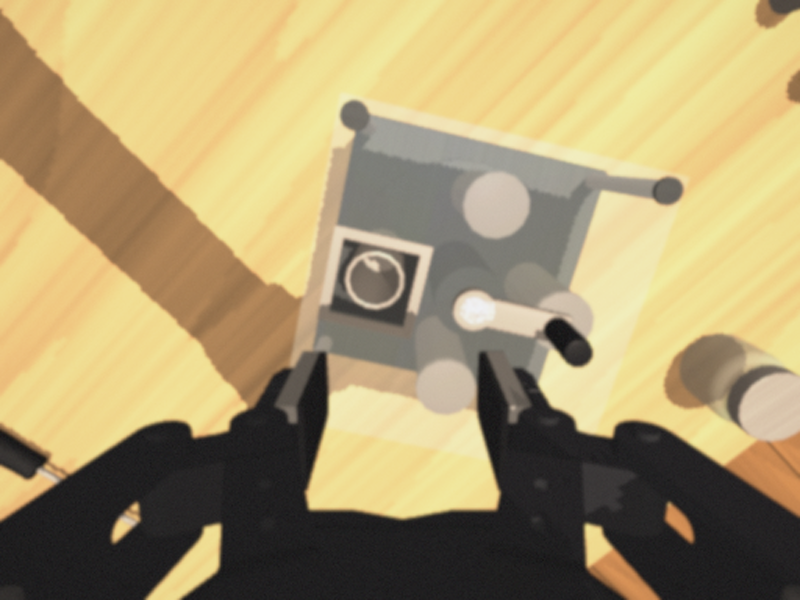

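The tube mouth at (375,279) is now centred in the window at about (376,282). A half-turned view will show any camera bias before I load. Then I fetch the first sleeve.

```bash
cat >> h.py <<'E'
def ring(p,P,X,lo,hi):
    c=proj(P,X); x0,y0=(c-40).astype(int); out=[]
    for th in (120,135,150,165):
        m=(p[y0:y0+80,x0:x0+80].min(2)>th).astype(np.uint8)
        cs,h=cv2.findContours(m,cv2.RETR_CCOMP,cv2.CHAIN_APPROX_NONE)
        for g in cs:
            (u,v),r=cv2.minEnclosingCircle(g); A=cv2.contourArea(g)
            if A<.75*np.pi*r*r: continue
            a=ray(P,[u+x0,v+y0],X[2]); b=ray(P,[u+x0+r,v+y0],X[2]); R=np.linalg.norm(a-b)
            if lo<R<hi: out.append([*a[:2],R])
    return np.array(out)
E
python3 - <<'E'
from h import *
X=[.5234,-.107,.121]
movep([.517,-.124,.30],down(np.pi/4-np.pi)); p2,d2,P2=shot("w5")
p1,_,P1=load("w4")
for p,P,y in((p1,P1,np.pi/4),(p2,P2,np.pi/4-np.pi)): print(ring(p,P,X,.013,.021).round(4))
movep([.6025,.20,.20],down(np.pi/2)); p,d,P=shot("w6"); print(proj(P,[.6025,.2385,.045])); print(ring(p,P,[.6025,.2385,.045],.006,.016).round(4),sense()["time_s"])
E
```

```text
[[ 0.5214 -0.1064  0.0181]
 [ 0.5216 -0.1062  0.0156]
 [ 0.5217 -0.1062  0.0176]
 [ 0.5219 -0.1064  0.016 ]
 [ 0.5215 -0.1063  0.0173]
 [ 0.5216 -0.1062  0.0164]]
[[ 0.5242 -0.1079  0.018 ]
 [ 0.5242 -0.1075  0.0155]
 [ 0.5242 -0.1078  0.0178]
 [ 0.5244 -0.1081  0.0158]
 [ 0.5244 -0.1082  0.0176]
 [ 0.5243 -0.1077  0.016 ]
 [ 0.5242 -0.1077  0.0172]
 [ 0.5242 -0.1076  0.0164]]
[302.61995315 176.92489603]
[[0.603  0.2372 0.0087]
 [0.603  0.2372 0.0088]
 [0.6032 0.2375 0.0125]
 [0.603  0.2374 0.0092]
 [0.603  0.2375 0.0119]
 [0.603  0.2372 0.0097]] 22.325
```

```bash
python3 - <<'E'
from h import *
for n in("w3","w4","w5"):
    p,_,P=load(n); c=proj(P,[.5245,-.1077,.128]); x0,y0=(c-45).astype(int)
    for th in(110,130,150):
        m=(p[y0:y0+90,x0:x0+90].min(2)>th).astype(np.uint8)
        cs,h=cv2.findContours(m,cv2.RETR_CCOMP,cv2.CHAIN_APPROX_NONE)
        for i,g in enumerate(cs):
            A=cv2.contourArea(g)
            if A<600 or A>5000: continue
            M=cv2.moments(cv2.convexHull(g)); ce=np.array([M["m10"]/M["m00"]+x0,M["m01"]/M["m00"]+y0]); print(n,th,A,(ce*1.5625).round(1),ray(P,ce,.128)[:2].round(4),ray(P,ce,.121)[:2].round(4))
E
```

```text
w3 110 764.0 [369.5 243.5] [ 0.5204 -0.1025] [ 0.521  -0.1037]
w3 110 1277.5 [366.8 252.9] [ 0.5231 -0.1076] [ 0.5237 -0.1089]
w3 130 833.0 [369.8 243.3] [ 0.5205 -0.1023] [ 0.521  -0.1034]
w3 130 1412.5 [366.6 252.9] [ 0.5231 -0.1076] [ 0.5237 -0.1089]
w3 150 3963.5 [366.1 251.3] [ 0.5222 -0.1072] [ 0.5228 -0.1085]
w3 150 896.5 [369.8 242.9] [ 0.5203 -0.1021] [ 0.5208 -0.1033]
w3 150 1546.0 [366.7 253.1] [ 0.5232 -0.1077] [ 0.5238 -0.109 ]
w4 110 1097.5 [374.1 279. ] [ 0.522  -0.1058] [ 0.5229 -0.1073]
w4 110 652.5 [374.2 280. ] [ 0.5225 -0.1062] [ 0.5234 -0.1077]
w4 110 4248.5 [372.7 282. ] [ 0.5227 -0.1077] [ 0.5236 -0.1092]
w4 130 1049.0 [374.1 279. ] [ 0.522  -0.1058] [ 0.523  -0.1073]
w4 130 740.0 [374.3 279.5] [ 0.5223 -0.106 ] [ 0.5232 -0.1075]
w4 130 2044.5 [359.1 271.5] [ 0.5126 -0.1088] [ 0.5133 -0.1104]
w4 150 990.5 [373.9 279. ] [ 0.522  -0.1059] [ 0.5229 -0.1074]
w4 150 811.5 [374.3 279.5] [ 0.5223 -0.106 ] [ 0.5233 -0.1075]
w4 150 862.5 [373.9 270.9] [ 0.5185 -0.1024] [ 0.5194 -0.1038]
w5 110 1087.0 [375.7 279.4] [ 0.5238 -0.1083] [ 0.5228 -0.1069]
w5 110 726.0 [375.4 280.1] [ 0.5236 -0.1079] [ 0.5226 -0.1064]
w5 110 2271.0 [375.2 281.6] [ 0.523  -0.1072] [ 0.5221 -0.1057]
w5 130 1045.5 [375.6 279.5] [ 0.5238 -0.1083] [ 0.5228 -0.1068]
w5 130 783.5 [375.5 280. ] [ 0.5236 -0.108 ] [ 0.5227 -0.1065]
w5 130 2341.0 [375.2 281.5] [ 0.5231 -0.1072] [ 0.5221 -0.1057]
w5 150 998.0 [375.6 279.6] [ 0.5237 -0.1082] [ 0.5228 -0.1068]
w5 150 827.0 [375.4 279.7] [ 0.5238 -0.1081] [ 0.5228 -0.1066]
w5 150 4037.0 [382.5 285. ] [ 0.5186 -0.1088] [ 0.5175 -0.1073]
w5 150 2406.0 [375.2 281.7] [ 0.523  -0.1072] [ 0.5221 -0.1056]
```

View pics/w5.png

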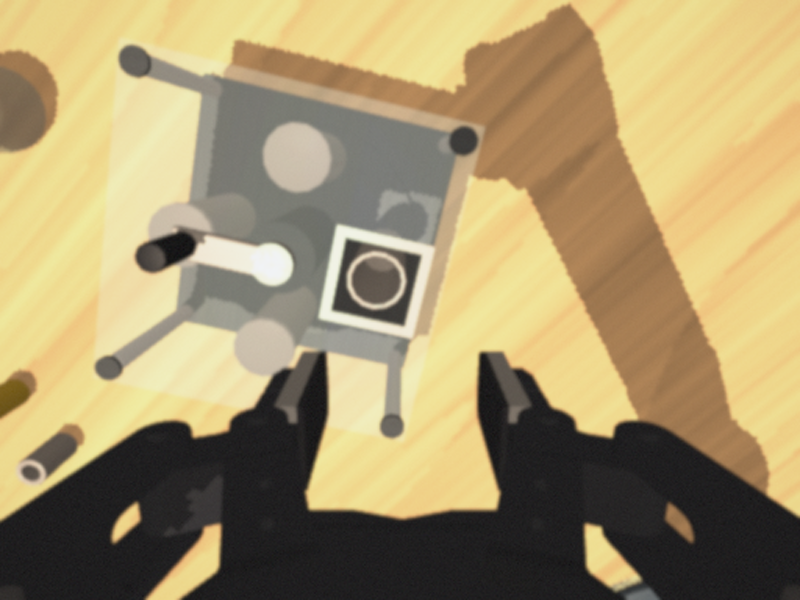

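The half-turn view also shows the tube at (376,280), centred in the window at (375,281). Tube and window agree at (0.523, -0.107). Next, the exact sleeve centre by image moments.

```bash
python3 - <<'E'
from h import *
p,d,P=load("w6"); c=proj(P,[.603,.2373,.045]); x0,y0=(c-30).astype(int); print(c)
for th in(120,140,160):
    m=(p[y0:y0+60,x0:x0+60].min(2)>th).astype(np.uint8)
    cs,h=cv2.findContours(m,cv2.RETR_CCOMP,cv2.CHAIN_APPROX_NONE)
    for g in cs:
        A=cv2.contourArea(g)
        if A<150: continue
        M=cv2.moments(cv2.convexHull(g)); ce=np.array([M["m10"]/M["m00"]+x0,M["m01"]/M["m00"]+y0]); print(th,A,ce.round(1),ray(P,ce,.045)[:2].round(4), np.array(cv2.boundingRect(g))+[x0,y0,0,0])
K,R,t=P; v,uu=np.mgrid[y0:y0+60,x0:x0+60]; D=d[v,uu]
X=(np.stack([(uu-K[0,2])/K[0,0],(v-K[1,2])/K[1,1],np.ones_like(D)],-1)*D[...,None])@R.T+t
q=X[(X[...,2]>.042)&(X[...,2]<.05)]; print(len(q),q.mean(0),q.min(0),q.max(0))
E
```

```text
[301.21402545 177.48635855]
120 2897.5 [300.5 176.5] [0.6021 0.2367] [271 147  60  60]
120 268.0 [301.1 177.7] [0.6032 0.2372] [291 169  21  19]
140 632.5 [301.8 178.2] [0.6036 0.2379] [288 164  29  30]
140 299.5 [301.1 177.5] [0.603  0.2372] [291 168  21  20]
140 343.0 [299.  152.1] [0.5808 0.2347] [271 147  60  12]
160 541.5 [301.4 177.5] [0.603  0.2374] [288 164  28  28]
160 333.0 [301.2 177.3] [0.6029 0.2373] [291 167  22  21]
414 [0.60267075 0.23729361 0.04414244] [0.59039171 0.22503552 0.04215494] [0.61550793 0.24952552 0.04645191]
```

```bash
cat >> h.py <<'E'
T=np.array([.523,-.107])
def pick(x,y):
    command_gripper(.05); movep([x,y,.12],down(np.pi/2)); move_l([x,y,.050],feed=.1)
    command_gripper(0,45); print("grip",sense()["finger_gap"],sense()["position"]); move_l([x,y,.26],feed=.25); print("held",sense()["finger_gap"],sense()["time_s"])
def insert(t=T,rel=True):
    movep([*t,.20],down(np.pi/2)); s=sense(); print("above",s["position"])
    hit=move_l([*t,.157],feed=.04,until_force=8); s=sense(); print("hit",hit,s["position"],s["wrist_force"],s["time_s"])
    if not hit and rel:
        command_gripper(.042); sleep(.3); move_l([*t,.24],feed=.15)
    return hit
E
python3 - <<'E'
from h import *
pick(.603,.2373); insert(); print(sense()["time_s"])
E
```

```text
grip 0.02457281269060446 [0.60337724 0.23761464 0.05099279]
held 0.024482447085278528 25.1833
above [ 0.52355463 -0.10567524  0.20035394]
hit False [ 0.52320578 -0.10695151  0.15727752] [-0.6539717   0.69425014 -0.89630718] 27.75
29.0667
```

```bash
cat >> h.py <<'E'
def peek(name):
    # camera straight above the tube: TCP offset by camera's +65 mm tool x (world -x at yaw 90), level-tilted 15 deg
    th=np.arctan2(.2604,.9655); R=down(np.pi/2); c,s=np.cos(th),np.sin(th)
    R=R@np.array([[c,0,s],[0,1,0],[-s,0,c]]); C=camera_params("wrist")["tool_from_camera"]
    print("axis",(R@C[:3,2]).round(3)); pos=np.array([*T,.42])-R@C[:3,3]; movep(pos,R); p,d,P=shot(name)
    K,RR,t=P; c0=proj(P,[*T,.121]).astype(int); v,u=np.mgrid[c0[1]-30:c0[1]+30,c0[0]-30:c0[0]+30]; D=d[v,u]
    X=(np.stack([(u-K[0,2])/K[0,0],(v-K[1,2])/K[1,1],np.ones_like(D)],-1)*D[...,None])@RR.T+t
    q=X[np.hypot(X[...,0]-T[0],X[...,1]-T[1])<.0125]; print(c0,np.histogram(q[:,2],bins=np.arange(.02,.14,.01)))
    cv2.imwrite(f"pics/{name}c.png",cv2.resize(p[c0[1]-60:c0[1]+60,c0[0]-80:c0[0]+80,::-1],(800,600),interpolation=2))
E
python3 - <<'E'
from h import *
peek("w7")
movep([.466,.30,.20],down(np.pi/2)); p,d,P=shot("w8"); X=[.465,.334,.045]; c=proj(P,X); x0,y0=(c-28).astype(int)
v,u=np.mgrid[y0:y0+56,x0:x0+56]; K,R,t=P; D=d[v,u]
Y=(np.stack([(u-K[0,2])/K[0,0],(v-K[1,2])/K[1,1],np.ones_like(D)],-1)*D[...,None])@R.T+t
q=Y[(Y[...,2]>.042)&(Y[...,2]<.05)]; print(c,len(q),q.mean(0),((q.min(0)+q.max(0))/2)); print(sense()["time_s"])
E
```

```text
axis [ 0.     0.001 -1.   ]
[256 185] (array([131,   5,   9,   6,  25, 233,   0,   0,   0,   0,   0]), array([0.02, 0.03, 0.04, 0.05, 0.06, 0.07, 0.08, 0.09, 0.1 , 0.11, 0.12,
       0.13]))
[298.41636859 173.97858166] 415 [0.46444616 0.33309224 0.04413639] [0.46470743 0.33344779 0.04430533]
31.2
```

View pics/w7c.png

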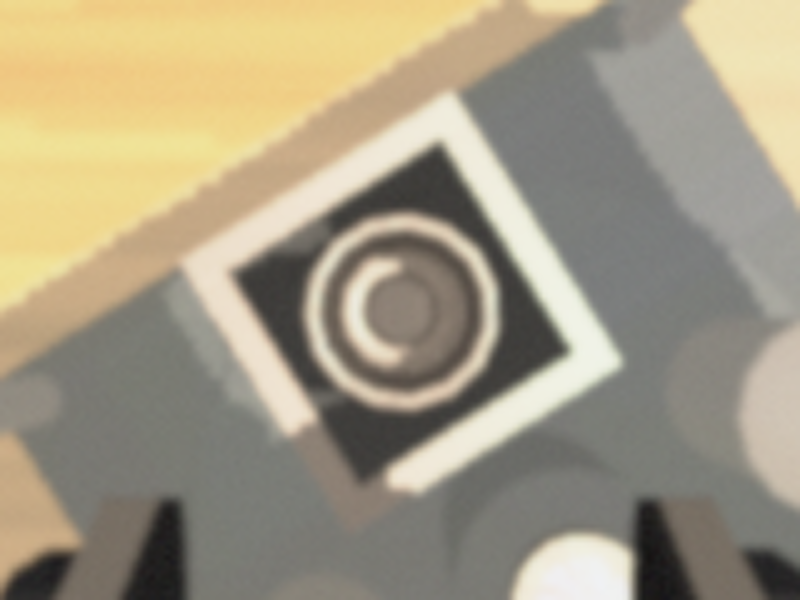

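The first sleeve is home: its top reads about 0.07 m, and it sits concentric in the tube at (403,311) with the tube centred in the window. Now the second sleeve.

```bash
python3 - <<'E'
from h import *
pick(.4648,.3334)
if not insert(): peek("w9")
s=sense(); print(s["time_s"],s["wrist_force"].round(1))
E
```

```text
grip 0.023326571341130184 [0.46517939 0.33376964 0.05080914]
held 0.023449568145844476 34.075
above [ 0.52334768 -0.10539298  0.2003465 ]
hit False [ 0.52319756 -0.10697854  0.15725817] [-0.23145418  0.02278542 -1.16880357] 36.9417
axis [ 0.     0.001 -1.   ]
[256 186] (array([134,   6,   8,   7,   6,  15,  10,   6,  23, 335,   0]), array([0.02, 0.03, 0.04, 0.05, 0.06, 0.07, 0.08, 0.09, 0.1 , 0.11, 0.12,
       0.13]))
38.7917 [ 0.  -0.3 -0.8]
```

View pics/w9c.png

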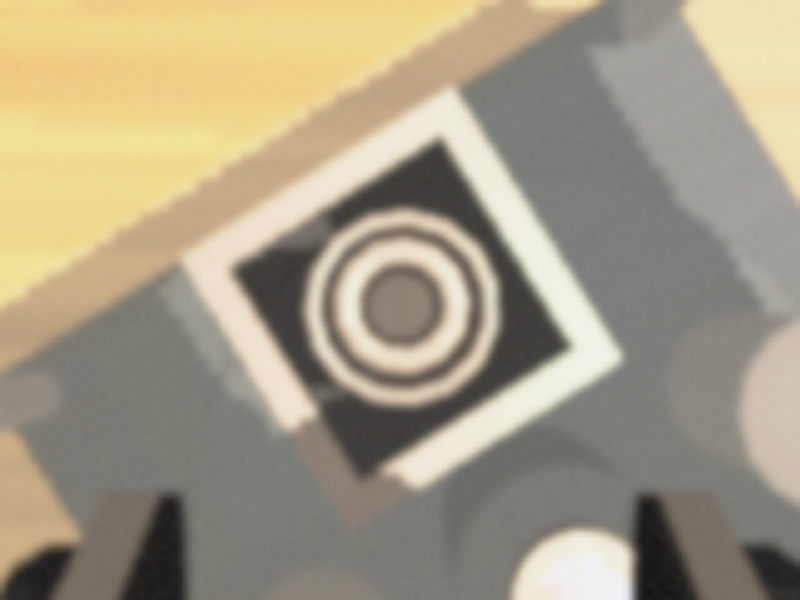

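The second sleeve's rim at (402,307) sits about 0.11–0.12 m up, where 0.117 m is expected. The tube still shows whole in the window, and the robot is clear of everything.

```bash
python3 -c "
from rig import *
print(finish_job())"
```

```text
the job is handed in; nothing more can be done
None
```

The job is handed in at about 39 s: the crank is turned and released, both steel sleeves are stacked home in the open tube, and the tube shows whole in the window in the last picture.

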